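Free the parking bay and slide the instrument case into it

ROBOT

A 6-joint arm with a two-finger parallel gripper is mounted at the origin on the work surface. World frame = base frame: x ahead of the robot, y to its left, z up, the work surface at z = 0. Lengths are in m, angles in rad, forces in N, time in s.
With the tool pointing down it reaches from about 0.25 to 0.775 m from the base axis. Payload 4 kg.
Tool frame: the origin (TCP) lies midway between the tips of the shut fingers; the grasp point (between the pads) lies 19 mm behind it; z points along the fingers, y is the line along which they close (so a half turn about z gives the same grasp; the last joint's range is limited). The gripper opens to 94 mm and grips with 3 to 60 N. Pads are 16 mm wide; open, the fingers measure 119 mm over their backs; the gripper's body (75 mm by 177 mm) begins 78 mm behind the grasp point.
Start: joints at [1.003, 0.087, 1.371, -0, 1.684, -0.103], TCP at [0.247, 0.492, 0.167] pointing down, gripper open.
Joint ranges: [-3.1, 3.1], [-0.76, 2.03], [0.27, 2.55], [-1.08, 4.22], [0.17, 2.65], [-2.57, 2.57]. Speed limits (rad/s): [2.79, 2.79, 3.14, 3.14, 3.14, 3.14].

INTERFACE

Orientations are given as [roll, pitch, yaw] about the fixed x, y, z axes, in that order (R = Rz(yaw) Ry(pitch) Rx(roll)).
In Python, from plant import manip, imaging, sensors gives the robot as it stands (manip), with the cameras (imaging) and the readings (sensors).
- The arm moves only by the tool shift_gripper, called after "Emit:" as name(argument=value, ...) on one line, values as JSON. Schema: {"type":"object","properties":{"moves":{"type":"array","items":{"type":"array","prefixItems":[{"type":"number"},{"type":"array","items":{"type":"number"},"minItems":3,"maxItems":3},{"type":"number"}],"minItems":3,"maxItems":3},"minItems":1,"maxItems":12},"only":{"type":"string"},"quiet":{"type":"boolean"},"lines":{"type":"string"}},"required":["moves"],"additionalProperties":false}. moves is a list of rows, 1 to 12 of them, each written [opening, [dx, dy, dz], turn]: the opening from 0.0 (shut) to 1.0 (fully open), then dx, dy, dz in m, then a turn about the tool's z in rad; each row is the pose to reach, as a shift and turn from the pose commanded when the call began, along the tool's axes at that moment; what a row does not reach only later rows make up. A row lasts 1/10 s, in which the tool goes at most 0.05 m and 0.15 rad, less where a joint would pass 70% of its speed; a pose out of reach is approached as far as the arm can. The fingers move at their own pace and stop on an object; the grip force is fixed at half the most. Time passes only in rows, so rows that do not move let the fingers close. The tool returns the time, the measured TCP pose, the force, the opening and the grip force at its end. only (a regular expression) keeps the lines of the reply that match it, lines (a string "A,B") keeps lines A to B, and quiet returns only ok. Input that does not fit is refused with a message, and nothing moves.
- sensors.observe(): the state, without advancing time (a new reading comes with each control period).
- imaging.capture(name): name is "scene" or "side" or "wrist"; returns the picture (384x512x3 uint8, red, green, blue); there is no depth.
- imaging.camera_params(name): a dict with "vertical_fov" (degrees; the focal length in pixels is half the picture's height over the tangent of half this angle, whatever the lens; pixels are square), "cx", "cy" (the principal point, pixels), "eye" and "attitude" of the camera in the world. Camera axes: x right, y up, looking along -z (the intrinsics and any distortion apply to the point x, -y, -z); pixel columns grow to the right and rows downward; lengths in m; the calibration is good to about 2 mm. The wrist camera is an equidistant fisheye: a pixel r from the principal point sees the ray r / f radians off the axis. A picture is of the moment at which its call begins: read the wrist's pose just before it. camera_params takes no time and is no camera call; for the wrist camera it gives the pose at the moment of the call.
- manip.sign_off(): hands the job in; it is judged then, once.
The state is a dict: "t": time; "joints": joint angles; "joint_velocities": joint speeds; "effort": joint torques, N m; "tool_pos": TCP position; "orientation": TCP orientation; "force": force on the tool from outside, world axes, zero at the start; "torque": the same for the moment, N m; "width": opening from 0.0 (shut) to 1.0 (fully open); "grip_force": force on a finger pad.
Only numpy, scipy, OpenCV 4.12 (cv2) and the standard library are available. Lean on these libraries where they do the work, as an engineer would, in place of code of your own. Each camera call takes 0.05 s, during which the arm holds its last target. There are 200 camera calls.

TASK

The wire basket is standing in the green-taped parking bay: hang it by its handle on the hook of the drip stand. Then slide the steel instrument case along the bench, without lifting or tipping it, until it lies fully inside the green tape outline. Don't shift or knock over anything else on the bench.

Things in the scene. Friction and masses are not known exactly. Their poses are not given: they have to be found in the camera images.
- bay: parking bay: rectangle of 8 mm wide green tape stuck flat on the bench (passable, no height). Free space inside the tape 138 mm along its x by 178 mm along its y. Origin at its centre on the bench. The bench top is z = 0
- case: closed flat stainless instrument case, smooth, no grips, blue label on the lid; 110 mm along its x, 150 mm along its y, 45 mm high, 0.4 to 0.85 kg; loose on the bench, its weight evenly spread. Origin at the centre of its underside. Fits the bay with its y axis along the bay's y axis, either end first
- basket: empty steel wire basket 70 mm along x, 100 mm along y, 55 mm high, 0.15 kg, origin at the centre of its underside, with a stiff upright bail handle: two upright wires at the y ends and a straight blue handle bar across the top; between the bar and the basket's rim is an open window 70 mm high and 90 mm wide. It stands inside the bay at the start
- basket_bar (a point): middle of the blue handle bar, 130 mm above the basket's underside. The bar is round, 10 mm thick, 97 mm long along the basket's y axis
- stand: fixed drip stand: 12 mm thick dark base plate 100 x 120 mm, 12 mm thick post 235 mm high at its origin, and at the top one 8 mm thick hook arm pointing along its own -x, which dips into a crook and turns up at the tip; the tip is 115 mm out from the post and its top is 241 mm above the bench, the arm between post and crook is as high as that, the underside of the crook is 201 mm above the bench
- hook_seat (a point): where the centre line of a hung handle bar rests in the crook of the hook: 85 mm out from the post along the stand's -x, 214 mm above the bench. The crook is open upwards, about 65 mm wide at the top and 20 mm at the bottom; the bar should lie across it, along the stand's y axis
- jar: amber jar, 60 mm across, 80 mm high, bystander, origin at the centre of its underside
- tipbox: orange tip box with clear lid, 60 x 60 mm, 70 mm high, bystander, origin at the centre of its underside
- rack: small white rack with four capped tubes, 60 x 60 mm, 82 mm high, bystander, origin at the centre of its underside
- washbottle: white bottle with red cap, 60 mm across, 100 mm high, bystander, origin at the centre of its underside
- beaker: glass beaker, 70 mm across, 85 mm high, bystander, origin at the centre of its underside
- taperoll: green roll of tape lying flat, 68 mm across, 20 mm high, bystander, origin at the centre of its underside
- case_corner0 (a point): bottom corner of the case at its +x, +y
- case_corner1 (a point): bottom corner of the case at its +x, -y
- case_corner2 (a point): bottom corner of the case at its -x, -y
- case_corner3 (a point): bottom corner of the case at its -x, +y

How it is judged:
On the way, in this order (a step that is already met when the one before it is completed fails the run):
1. the basket hangs by its handle bar in the crook of the hook, released (distance between basket_bar and hook_seat below 0.045 m and height (world z) of basket above 0.04 m and contact force between basket and the fingers below 0.1 N and linear speed of basket below 0.08 m/s), for 0.3 s.
2. the case lies with all four corners inside the tape outline (x of case_corner0 in the frame of bay between -0.073 and 0.073 m and y of case_corner0 in the frame of bay between -0.093 and 0.093 m and x of case_corner1 in the frame of bay between -0.073 and 0.073 m and y of case_corner1 in the frame of bay between -0.093 and 0.093 m and x of case_corner2 in the frame of bay between -0.073 and 0.073 m and y of case_corner2 in the frame of bay between -0.093 and 0.093 m and x of case_corner3 in the frame of bay between -0.073 and 0.073 m and y of case_corner3 in the frame of bay between -0.093 and 0.093 m), for 0.2 s.
At the end, for the whole second after the job is handed in: The basket hangs at rest by its handle bar on the hook (bar's middle within 45 mm of the hook's seat, basket clear of the bench) and nothing holds it; the case rests flat on the bench with all four bottom corners inside the green outline (up to the middle of the tape) (all of step 1 and all of step 2 and linear speed of case below 0.02 m/s and height (world z) of case below 0.006 m); the robot touches nothing.
It fails at once if the case was lifted (more than 12 mm) or tipped (more than 0.15 rad) (height (world z) of case above 0.012 m or angle between case's own z axis and vertical above 0.15 rad).
It fails at once if a bystander was shifted more than 20 mm or knocked over (distance of any of jar, tipbox, rack, washbottle, beaker, taperoll from where it was at the start of the episode above 0.02 m or angle between any of jar, tipbox, rack, washbottle, beaker, taperoll's own z axis and vertical above 0.4 rad).
It also fails if it takes over 72 s, if anything falls off the work surface, if the arm or the gripper's body presses on something with over 40 N, if the wrist force passes 120 N, or if a joint passes its speed limit or range.

## Working session

There is one attempt and no reset: what is moved stays moved. The work goes in short steps, Python scripts to look and compute and a tool call to move; the robot and the scene stay as the last step left them, time stands still between calls to the robot, and variables do not carry over. Pictures are saved under pics/ and viewed, at most 10 in all, crops included, and the job is handed in when it is done.

```bash
ls; mkdir -p pics
```

Run:
```python
from plant import manip, imaging, sensors
import cv2
s=sensors.observe();print(s['t'],s['tool_pos'],s['orientation'],s['width'])
for n in("scene","side","wrist"):
    print(n,imaging.camera_params(n))
    im=imaging.capture(n);cv2.imwrite(f'pics/{n}0.png',im[:,:,::-1])
a=[cv2.imread(f'pics/{n}0.png') for n in("scene","side")]
```

```text
pics
plant.py
0.0 [0.24618052 0.49111936 0.16622706] [-3.13943659e+00 -2.24412033e-04  2.67678787e+00] 1.0049835675554135
scene {'vertical_fov': 46.44427865666985, 'cx': 256.63400514972454, 'cy': 191.26728685029008, 'eye': array([1.19667025, 0.70266401, 0.82831246]), 'attitude': array([0.95506464, 0.0107627 , 2.36730469])}
side {'vertical_fov': 46.38614446142158, 'cx': 266.82311137591114, 'cy': 184.72447597594532, 'eye': array([ 0.12567577, -0.80244981,  1.22574872]), 'attitude': array([ 0.69521874, -0.00369066, -0.44397723])}
wrist {'vertical_fov': 65.70646984690485, 'cx': 253.38848996458162, 'cy': 192.50927357242213, 'eye': array([0.18587983, 0.52291228, 0.38454885]), 'attitude': array([-0.24140946,  0.00204182,  1.10547785])}
```

View pics/scene0.png

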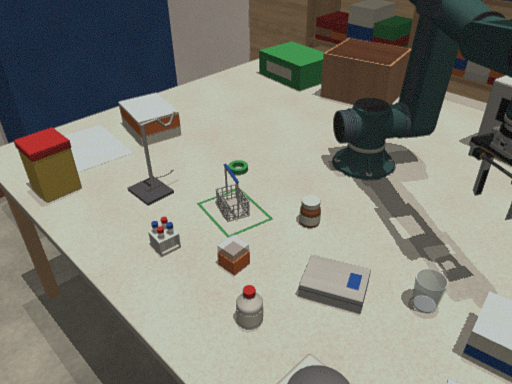

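View pics/side0.png

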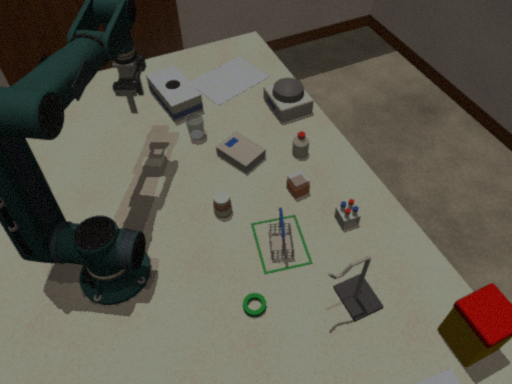

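Create h.py:
```python
import numpy as np,cv2
from scipy.spatial.transform import Rotation as R
from plant import manip, imaging, sensors
def cam(n):
    p=imaging.camera_params(n);f=192/np.tan(np.radians(p['vertical_fov']/2))
    return dict(n=n,f=f,c=np.array([p['cx'],p['cy']]),e=np.array(p['eye']),R=R.from_euler('xyz',p['attitude']).as_matrix())
def ray(c,uv):
    d=(np.array(uv,float)-c['c'])/c['f']
    if c['n']=='wrist':
        r=np.hypot(*d);v=np.array([d[0]/r*np.sin(r),-d[1]/r*np.sin(r),-np.cos(r)]) if r>1e-9 else np.array([0,0,-1.])
    else: v=np.array([d[0],-d[1],-1.])
    v=c['R']@v;return v/np.linalg.norm(v)
def plane(c,uv,z):
    v=ray(c,uv);return c['e']+v*(z-c['e'][2])/v[2]
def tri(a,ua,b,ub):
    A=[];y=[]
    P=[np.eye(3)-np.outer(v,v) for v in(ray(a,ua),ray(b,ub))]
    x=np.linalg.solve(P[0]+P[1],P[0]@a['e']+P[1]@b['e'])
    return x,max(np.linalg.norm(P[0]@(x-a['e'])),np.linalg.norm(P[1]@(x-b['e'])))
def proj(c,X):
    v=c['R'].T@(np.array(X)-c['e']);d=np.array([v[0],-v[1]])
    if c['n']=='wrist':
        t=np.arctan2(np.hypot(*d),-v[2]);return c['c']+c['f']*t*d/np.hypot(*d)
    return c['c']+c['f']*d/-v[2]
def mask(im,lo,hi):
    return cv2.inRange(cv2.cvtColor(im,cv2.COLOR_BGR2HSV),np.array(lo),np.array(hi))
def blobs(m,amin=15):
    cs,_=cv2.findContours(m,cv2.RETR_EXTERNAL,cv2.CHAIN_APPROX_NONE)
    return sorted([c[:,0,:] for c in cs if cv2.contourArea(c)>=amin],key=lambda c:-cv2.contourArea(c))
def quad(pts):
    """4-gon around points"""
    h=cv2.convexHull(pts.astype(np.int32))
    return cv2.approxPolyN(h,4,ensure_convex=True)[0].astype(float)
```

Run:
```python
from h import *
for n in('scene','side'):
    im=cv2.imread(f'pics/{n}0.png');c=cam(n)
    print(n)
    for b in blobs(mask(im,(45,110,60),(80,255,255)),8): 
        x,y,w,h=cv2.boundingRect(b)
        if w>20 and 140<y<330:
            print('green',x,y,w,h)
            if w>40:
                for q in quad(b): print('  corner',q,plane(c,q,0).round(4))
            else: print('  roll',plane(c,b.mean(0),.02).round(3))
    for b in blobs(mask(im,(105,110,60),(130,255,255)),5):
        x,y,w,h=cv2.boundingRect(b);print('blue',x,y,w,h)
s=cv2.imread('pics/scene0.png');d=cv2.imread('pics/side0.png')
f=lambda i,x,y,w,h,k:cv2.resize(i[y:y+h,x:x+w],None,fx=k,fy=k,interpolation=cv2.INTER_CUBIC)
o=np.zeros((600,800,3),np.uint8)
for im,(x,y,w,h),(X,Y) in((s,(115,95,100,115),(0,0)),(d,(315,245,100,90),(400,0)),(s,(280,240,100,70),(0,320*0+460)),(d,(200,120,80,60),(400,360))):
    z=f(im,x,y,w,h,4)[:600-Y];o[Y:Y+z.shape[0],X:X+z.shape[1]]=z
cv2.imwrite('pics/zoom.png',o)
```

```text
scene
green 198 200 31 37
  roll [ 0.585 -0.123  0.02 ]
green 235 195 37 39
  roll [ 0.5   -0.029  0.02 ]
blue 0 0 177 134
blue 347 273 15 17
blue 225 164 13 19
blue 166 222 6 7
blue 152 221 5 6
blue 487 354 12 10
blue 465 346 6 6
side
green 243 293 23 22
  roll [ 0.338 -0.282  0.02 ]
green 252 215 60 59
  corner [311. 263.] [ 0.557 -0.226 -0.   ]
  corner [264. 273.] [ 0.4101 -0.195   0.    ]
  corner [251. 224.] [ 0.4485 -0.0119  0.    ]
  corner [295. 215.] [ 0.5978 -0.0417  0.    ]
blue 226 138 12 9
blue 280 208 5 29
blue 353 207 5 4
blue 342 202 4 4
```

View pics/zoom.png

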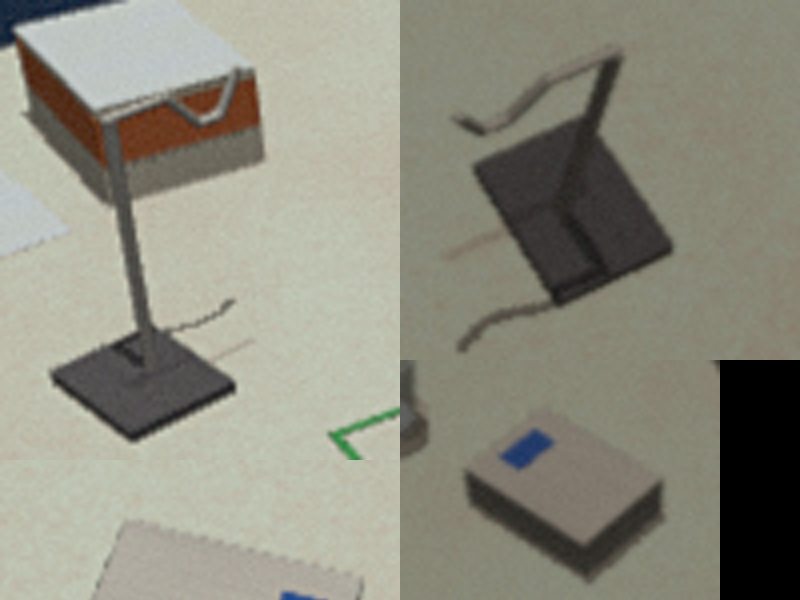

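Run:
```python
from h import *
S,D=cam('scene'),cam('side')
P=lambda *a:print(a[0],*[np.round(x,4) for x in a[1:]])
P('posttop',*tri(S,(142.5,124.5),D,(368.75,258)))
P('tip',*tri(S,(174.5,112),D,(329.25,275)))
P('crook',*tri(S,(166,124.5),D,(335.75,277.5)))
s=cv2.imread('pics/scene0.png');d=cv2.imread('pics/side0.png')
# bar: blue blob line ends
E={}
for n,im,roi in(('scene',s,(215,155,250,200)),('side',d,(272,200,295,245))):
    m=mask(im,(105,90,50),(130,255,255));x0,y0,x1,y1=roi
    ys,xs=np.nonzero(m[y0:y1,x0:x1]);p=np.c_[xs+x0,ys+y0].astype(np.float32)
    vx,vy,cx,cy=cv2.fitLine(p,cv2.DIST_L2,0,.01,.01).ravel();t=(p-[cx,cy])@[vx,vy]
    E[n]=[np.array([cx,cy])+k*np.array([vx,vy]) for k in(t.min(),t.max())];print(n,np.round(E[n],1),len(p))
for i in(0,1):
  for j in(0,1): P('bar',i,j,*tri(S,E['scene'][i],D,E['side'][j]))
# bay in scene
m=mask(s,(45,90,60),(80,255,255))[190:245,190:280];ys,xs=np.nonzero(m);q=quad(np.c_[xs+190,ys+190])
for k in q: P('bay scene',k,plane(S,k,0))
print('case side')
for k in((216.25,148),(236.25,132),(265.5,151),(246.25,166)): P('',plane(D,k,.045))
k=tri(S,(354.5,281.5),D,(232,142.5));P('label',*k)
# bystanders
for n,u,v,z in(('jar',(311,202),(222,197),.08),('tipbox',(234,246),(298,180),.07),('rack',(164,232),(347,212),.06),('wash',(249,291),(301,135),.1),('beaker',(430,281),(194,120),.085)):P(n,*tri(S,u,D,v))
```

```text
posttop [ 0.613  -0.385   0.2333] 0.0017
tip [ 0.4979 -0.3844  0.2345] 0.0012
crook [ 0.5263 -0.3865  0.2014] 0.0043
scene [[224.2 163.9]
 [237.3 181.8]] 57
side [[279.9 208. ]
 [283.2 236. ]] 74
bar 0 0 [ 0.5132 -0.1165  0.1731] 0.0135
bar 0 1 [ 0.4818 -0.1754  0.1311] 0.0007
bar 1 0 [ 0.518  -0.0793  0.13  ] 0.0001
bar 1 1 [ 0.4856 -0.1383  0.0838] 0.0144
bay scene [227. 237.] [ 0.5981 -0.0409  0.    ]
bay scene [197. 203.] [ 0.5585 -0.2268  0.    ]
bay scene [239. 188.] [ 0.4118 -0.1943  0.    ]
bay scene [272. 218.] [ 0.448  -0.0107 -0.    ]
case side
 [0.4599 0.3235 0.045 ]
 [0.5597 0.3706 0.045 ]
 [0.6174 0.2324 0.045 ]
 [0.5238 0.1946 0.045 ]
label [0.5231 0.3293 0.0426] 0.0018
jar [0.3864 0.08   0.0735] 0.0012
tipbox [0.6521 0.0494 0.0585] 0.0016
rack [ 0.7386 -0.1332  0.0477] 0.0002
wash [0.7485 0.209  0.0925] 0.0003
beaker [0.429  0.4659 0.0776] 0.001
```

Add to h.py:
```python
def go(x,y,z,yaw):
    """print shift in tool axes from here to the world pose (tool down)"""
    s=sensors.observe();M=R.from_euler('xyz',s['orientation']).as_matrix()
    d=M.T@(np.array([x,y,z])-s['tool_pos'])
    t=-(yaw-s['orientation'][2]);t=(t+np.pi)%(2*np.pi)-np.pi
    print('t',round(s['t'],2),'at',np.round(s['tool_pos'],4),'yaw',round(s['orientation'][2],3),'rp',np.round(s['orientation'][:2],4),'-> d',np.round(d,4),'turn',round(t,3))
```

```bash
python3 -c "
from h import *
go(.5095,-.102,.26,1.211)"
```

```text
t 0.15 at [0.2463 0.4913 0.1665] yaw 2.677 rp [-3.1399e+00 -2.0000e-04] -> d [-0.5012 -0.4125 -0.0929] turn 1.466
```

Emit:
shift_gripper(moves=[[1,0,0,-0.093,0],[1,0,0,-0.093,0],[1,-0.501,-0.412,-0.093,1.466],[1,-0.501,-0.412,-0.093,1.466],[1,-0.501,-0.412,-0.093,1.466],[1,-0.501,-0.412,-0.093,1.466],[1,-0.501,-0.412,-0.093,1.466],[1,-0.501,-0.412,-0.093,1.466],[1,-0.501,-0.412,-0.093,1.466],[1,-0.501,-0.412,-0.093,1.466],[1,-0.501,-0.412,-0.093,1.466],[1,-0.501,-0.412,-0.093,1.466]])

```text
refused: moves[0]: [1, 0, 0, -0.093, 0] is too long (schema: maxItems 3). Nothing was moved.
```

Nothing moved. I misread the format; it is rows with the three-number parts in brackets of their own. Resending.

Emit:
shift_gripper(moves=[[1,[0,0,-0.093],0],[1,[0,0,-0.093],0],[1,[-0.501,-0.412,-0.093],1.466],[1,[-0.501,-0.412,-0.093],1.466],[1,[-0.501,-0.412,-0.093],1.466],[1,[-0.501,-0.412,-0.093],1.466],[1,[-0.501,-0.412,-0.093],1.466],[1,[-0.501,-0.412,-0.093],1.466],[1,[-0.501,-0.412,-0.093],1.466],[1,[-0.501,-0.412,-0.093],1.466],[1,[-0.501,-0.412,-0.093],1.466],[1,[-0.501,-0.412,-0.093],1.466]])

```text
t: 1.35
tool_pos: [0.4496, 0.0327, 0.2602]
orientation: [3.142, -0.0, 1.205]
force: [1.6, 0.8, 0.7]
width: 1.001
grip_force: 0.0
```

```bash
python3 -c "
from h import *
go(.5095,-.102,.26,1.211)"
```

```text
t 1.35 at [0.4496 0.0327 0.2602] yaw 1.205 rp [ 3.1415e+00 -3.0000e-04] -> d [-0.1044  0.104   0.0002] turn -0.006
```

Emit:
shift_gripper(moves=[[1,[-0.104,0.104,0],0],[1,[-0.104,0.104,0],0],[1,[-0.104,0.104,0],0],[1,[-0.104,0.104,0],0],[1,[-0.104,0.104,0],0]])

```text
t: 1.85
tool_pos: [0.5098, -0.0999, 0.2594]
orientation: [-3.139, -0.0, 1.209]
force: [-1.0, 0.0, 0.1]
width: 1.002
grip_force: 0.0
```

Run:
```python
from h import *
go(.5095,-.102,.1115,1.211)
c=cam('wrist');im=imaging.capture('wrist')[:,:,::-1].copy()
for k in(-.0485,0,.0485):
    p=proj(c,[.4999+.351*k,-.1274+.936*k,.1305]);print(p);cv2.circle(im,tuple(int(v) for v in p),3,(0,0,255),1)
cv2.imwrite('pics/w1.png',im)
```

```text
t 1.85 at [ 0.5098 -0.0999  0.2594] yaw 1.209 rp [-3.1391e+00 -5.0000e-04] -> d [-0.0022  0.0008  0.1478] turn -0.002
[253.43235078 240.33755177]
[253.28572399 203.48769235]
[253.12967389 163.84897549]
```

View pics/w1.png

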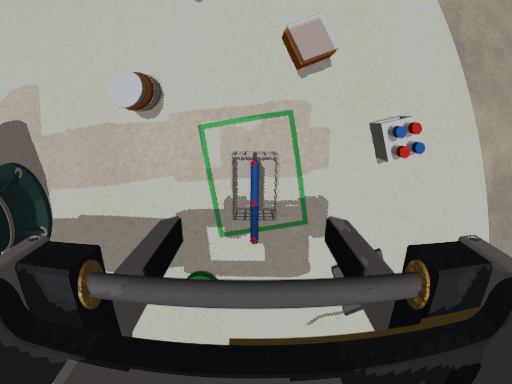

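The bar's ends at (253,158) and (254,243) sit on the predicted marks, squarely between the fingers. I'm going down to grip it.

Emit:
shift_gripper(moves=[[1,[-0.002,0.001,0.05],0],[1,[-0.002,0.001,0.1],0],[1,[-0.002,0.001,0.13],0],[1,[-0.002,0.001,0.148],0],[1,[-0.002,0.001,0.148],0],[0,[-0.002,0.001,0.148],0],[0,[-0.002,0.001,0.148],0],[0,[-0.002,0.001,0.148],0],[0,[-0.002,0.001,0.148],0],[0,[-0.002,0.001,0.148],0]])

```text
t: 2.9
tool_pos: [0.5107, -0.1017, 0.1131]
orientation: [3.14, -0.0, 1.211]
force: [-0.8, -0.7, -0.9]
width: 0.615
grip_force: 0.0
```

```bash
python3 -c "
from h import *
go(.5095,-.102,.2395,1.211)"
```

```text
t 2.9 at [ 0.5107 -0.1017  0.1131] yaw 1.211 rp [ 3.1403e+00 -2.0000e-04] -> d [-0.0007 -0.0009 -0.1264] turn -0.0
```

Emit:
shift_gripper(moves=[[0,[0,0,0],0],[0,[0,0,0],0],[0,[0,0,0],0],[0,[0,0,0],0],[0,[0,0,0],0],[0,[0,0,0],0],[0,[0,0,0],0],[0,[0,0,0],0],[0,[0,0,0],0],[0,[0,0,0],0]])

```text
t: 3.9
tool_pos: [0.5104, -0.1015, 0.1124]
orientation: [3.142, -0.0, 1.211]
force: [0.4, -1.0, 0.5]
width: 0.005
grip_force: 0.0
```

Run:
```python
from h import *
s=imaging.capture('scene')[:,:,::-1];d=imaging.capture('side')[:,:,::-1];w=imaging.capture('wrist')[:,:,::-1]
print(sensors.observe()['width'],sensors.observe()['grip_force'])
f=lambda i,x,y,w,h:cv2.resize(i[y:y+h,x:x+w],(400,300),interpolation=cv2.INTER_CUBIC)
cv2.imwrite('pics/g.png',np.vstack([np.hstack([f(s,190,120,120,90+30)[:300],f(d,220,170,120,90)]),np.hstack([f(w,0,0,512,384),np.zeros((300,400,3),np.uint8)])]))
```

```text
0.0023622234619159552 0.0
```

View pics/g.png

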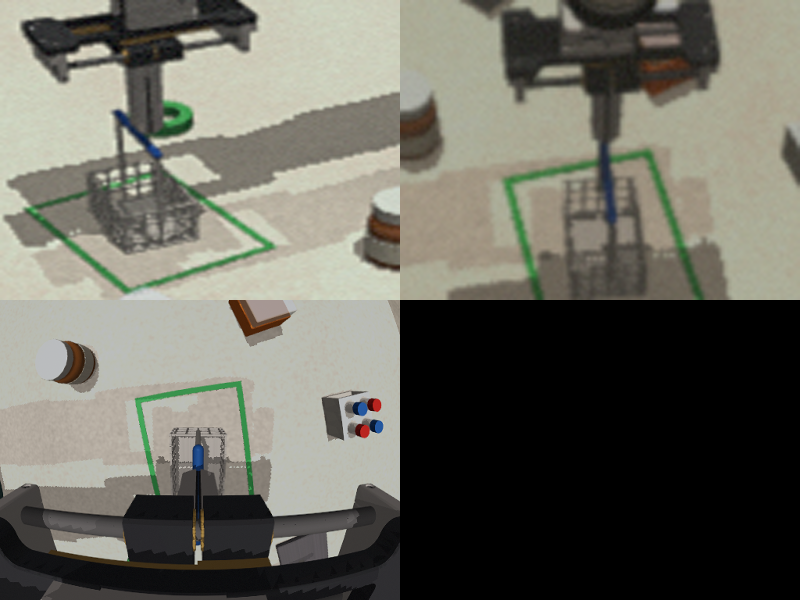

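Run:
```python
from h import *
S,D=cam('scene'),cam('side')
s=sensors.observe();T=np.array(s['tool_pos']);print(s['joints'])
for n in(S,D): print(n['n'],'tcp',proj(n,T),'bar+y',proj(n,[.517,-.082,.1305]),'bar-y',proj(n,[.483,-.1728,.1305]))
print(tri(S,(233.5,159.5),D,(281.5,212)))
for n,(x,y,w,h) in(('scene',(200,120,80,80)),('side',(250,170,60,80))):
    im=imaging.capture(n)[:,:,::-1];
    im=cv2.resize(im[y:y+h,x:x+w],None,fx=6,fy=6,interpolation=cv2.INTER_CUBIC);cv2.drawMarker(im,tuple(int(v) for v in (proj(cam(n),T)-[x,y])*6+3),(0,0,255),0,12);cv2.imwrite(f'pics/{n}_g.png',im)
a,b=cv2.imread('pics/scene_g.png'),cv2.imread('pics/side_g.png');cv2.imwrite('pics/g2.png',np.hstack([a[:480],b[:480,:310]]))
```

```text
[-3.05411057e-01  3.85839171e-02  1.53112357e+00  1.01762739e-04
  1.57186042e+00  5.46225212e-02]
scene tcp [234.20765821 182.78786561] bar+y [236.85459006 181.13526804] bar-y [224.67914906 164.46930801]
side tcp [280.6553824  217.62630251] bar+y [279.91140121 208.67336312] bar-y [283.38453584 235.31391792]
(array([ 0.49699648, -0.12133   ,  0.17483075]), np.float64(0.0039022107250835966))
```

View pics/g2.png

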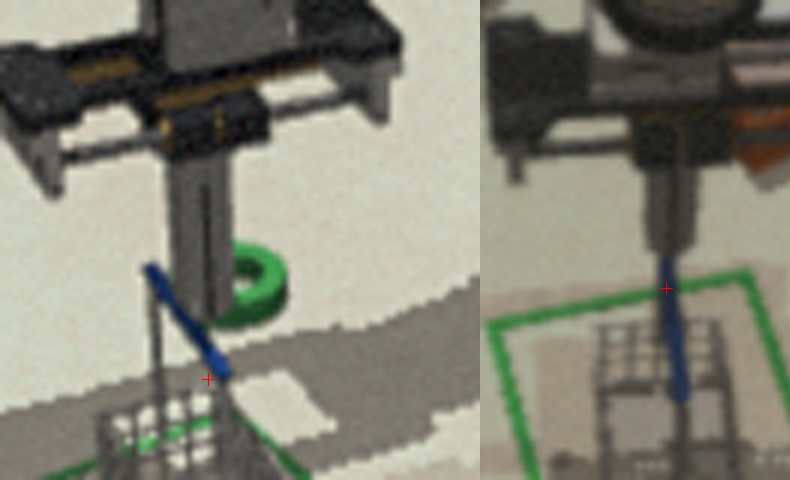

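Run:
```python
from h import *
S,D=cam('scene'),cam('side')
T=np.array(sensors.observe()['tool_pos'])
print(T,tri(S,(234.2,172.5),D,(281.3,211.7)),tri(S,(233,172),D,(281.3,211.2)))
for dz in(0,.02,.03,.04): print(dz,proj(S,T+[0,0,dz]),proj(D,T+[0,0,dz]))
```

```text
[ 0.51033292 -0.10152452  0.11234306] (array([ 0.50917157, -0.10296311,  0.14577091]), np.float64(0.0014341061313257336)) (array([ 0.51051008, -0.10386389,  0.14798157]), np.float64(0.00026929832542225865))
0 [234.20427818 182.79473713] [280.65740855 217.63659142]
0.02 [233.92299649 176.93504649] [280.83915313 213.7615562 ]
0.03 [233.78041825 173.96484096] [280.93158376 211.79081249]
0.04 [233.63652456 170.96723214] [281.0250772  209.79740864]
```

The picture shows the shut fingertips at (205,315) in the left view, above the blue bar. Triangulating them from both views puts the tips at z≈0.146, although the reported TCP is 0.112. The real tips are therefore about 34 mm higher than reported. I'm reopening and going lower, then I'll check the grip.

Emit:
shift_gripper(moves=[[1,[0,0,0],0],[1,[0,0,0],0],[1,[0,0,0],0],[1,[0,0,0],0],[1,[0,0,0],0],[1,[0,0,0],0],[1,[0,0,0],0],[1,[0,0,0],0],[1,[0,0,0.01],0],[1,[0,0,0.02],0],[1,[0,0,0.033],0],[1,[0,0,0.033],0]])

```text
t: 5.35
tool_pos: [0.5082, -0.1009, 0.076]
orientation: [-3.136, 0.0, 1.211]
force: [-0.4, -0.6, 0.1]
width: 0.984
grip_force: 0.0
```

Emit:
shift_gripper(moves=[[0,[0,0,0],0],[0,[0,0,0],0],[0,[0,0,0],0],[0,[0,0,0],0],[0,[0,0,0],0],[0,[0,0,0],0],[0,[0,0,0],0],[0,[0,0,0],0],[0,[0,0,0],0],[0,[0,0,0],0],[0,[0,0,0],0],[0,[0,0,0],0]])

```text
t: 6.55
tool_pos: [0.5103, -0.1015, 0.0793]
orientation: [-3.141, -0.0, 1.211]
force: [-0.6, -0.2, -0.6]
width: 0.096
grip_force: 30.0
```

Emit:
shift_gripper(moves=[[0,[0,0,-0.03],0],[0,[0,0,-0.08],0],[0,[0,0,-0.12],0],[0,[0,0,-0.127],0],[0,[0,0,-0.127],0]])

```text
t: 7.05
tool_pos: [0.5111, -0.1017, 0.2076]
orientation: [3.139, -0.0, 1.211]
force: [0.3, -0.4, -2.0]
width: 0.096
grip_force: 30.0
```

```bash
python3 -c "
from h import *
go(.425,-.357,.206,1.571)"
```

```text
t 7.05 at [ 0.5111 -0.1017  0.2076] yaw 1.211 rp [ 3.1386e+00 -4.0000e-04] -> d [-0.2693  0.0093  0.0015] turn -0.36
```

Emit:
shift_gripper(moves=[[0,[-0.03,0.001,0],-0.04],[0,[-0.07,0.002,0],-0.1],[0,[-0.11,0.004,0],-0.16],[0,[-0.15,0.006,0],-0.22],[0,[-0.19,0.007,0],-0.28],[0,[-0.23,0.008,0],-0.33],[0,[-0.26,0.009,0],-0.36],[0,[-0.269,0.009,0],-0.36],[0,[-0.269,0.009,0],-0.36],[0,[-0.269,0.009,0],-0.36]])

```text
t: 8.05
tool_pos: [0.424, -0.3549, 0.2047]
orientation: [-3.14, -0.003, 1.571]
force: [0.2, -0.1, -1.4]
width: 0.092
grip_force: 30.0
```

Run:
```python
from h import *
go(.528,-.357,.206,1.571)
C={}
for n,(x,y,w,h) in(('scene',(110,90,110,120)),('side',(270,230,110,120))):
    im=imaging.capture(n)[:,:,::-1].copy();C[n]=cam(n)
    cv2.imwrite(f'pics/{n}_c.png',im);m=mask(im,(105,90,50),(130,255,255))[y:y+h,x:x+w]
    b=blobs(m,3)[:2];print(n,[(k.min(0)+[x,y],k.max(0)+[x,y]) for k in b])
    cv2.imwrite(f'pics/_{n}.png',cv2.resize(im[y:y+h,x:x+w],None,fx=3.6,fy=3.6,interpolation=cv2.INTER_CUBIC))
cv2.imwrite('pics/h1.png',np.hstack([cv2.imread('pics/_scene.png'),cv2.imread('pics/_side.png')]))
```

```text
t 8.05 at [ 0.424  -0.3549  0.2047] yaw 1.571 rp [-3.14   -0.0032] -> d [-0.0022  0.104  -0.0015] turn 0.0
scene [(array([110,  90]), array([161, 107])), (array([199, 101]), array([203, 104]))]
side [(array([298, 273]), array([313, 300]))]
```

View pics/h1.png

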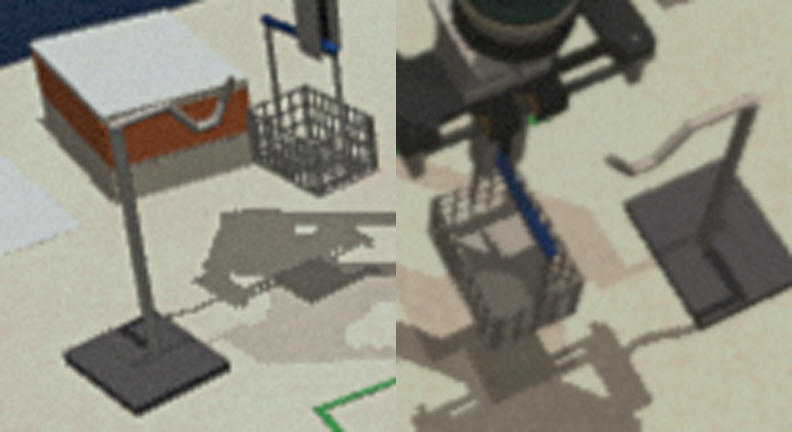

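Run:
```python
from h import *
S,D=cam('scene'),cam('side')
a,b=tri(S,(183.6,95.6),D,(313.1,299.4)),tri(S,(203.9,103.3),D,(298.9,273))
print(a,b,(a[0]+b[0])/2)
```

```text
(array([ 0.42534817, -0.43087824,  0.25204508]), np.float64(0.0005378732780640375)) (array([ 0.42106961, -0.34856163,  0.24892894]), np.float64(0.010243309038262056)) [ 0.42320889 -0.38971993  0.25048701]
```

Emit:
shift_gripper(moves=[[0,[0,0,-0.008],0],[0,[0,0.02,-0.008],0],[0,[-0.001,0.045,-0.008],0],[0,[-0.001,0.07,-0.008],0],[0,[-0.001,0.09,-0.008],0],[0,[-0.002,0.104,-0.008],0],[0,[-0.002,0.104,-0.008],0],[0,[-0.002,0.104,-0.008],0]])

```text
t: 8.95
tool_pos: [0.5281, -0.3578, 0.2148]
orientation: [-3.141, 0.0, 1.572]
force: [-0.1, -0.2, -1.9]
width: 0.095
grip_force: 30.0
```

Run:
```python
from h import *
go(.528,-.357,.163,1.571)
print(sensors.observe()['force'])
for n,(x,y,w,h) in(('scene',(110,70,110,120)),('side',(290,230,110,120))):
    im=imaging.capture(n)[:,:,::-1].copy()
    cv2.imwrite(f'pics/_{n}.png',cv2.resize(im[y:y+h,x:x+w],None,fx=3.6,fy=3.6,interpolation=cv2.INTER_CUBIC))
cv2.imwrite('pics/h2.png',np.hstack([cv2.imread('pics/_scene.png'),cv2.imread('pics/_side.png')]))
```

```text
t 8.95 at [ 0.5281 -0.3578  0.2148] yaw 1.572 rp [-3.1414e+00  2.0000e-04] -> d [ 0.0008 -0.0001  0.0518] turn 0.001
[-0.09934988 -0.17926817 -1.94654984]
```

View pics/h2.png

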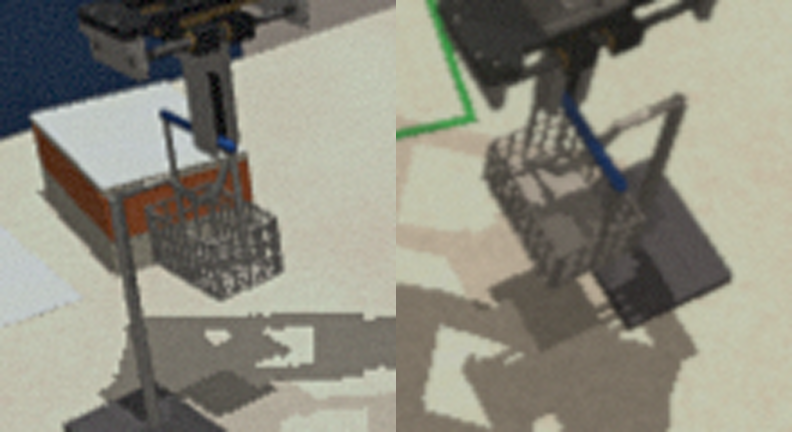

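The hook arm passes through the window, with the bar above the crook in both views. I'm lowering it now.

Emit:
shift_gripper(moves=[[0,[0,0,0.02],0],[0,[0,0,0.03],0],[0,[0,0,0.038],0],[0,[0,0,0.043],0],[0,[0,0,0.043],0],[0,[0,0,0.043],0]])

```text
t: 9.65
tool_pos: [0.5281, -0.3586, 0.1718]
orientation: [3.141, 0.0, 1.571]
force: [0.1, -0.7, -1.4]
width: 0.094
grip_force: 30.0
```

Emit:
shift_gripper(moves=[[0,[0,0,0.003],0],[0,[0,0,0.003],0]])

```text
t: 9.85
tool_pos: [0.5281, -0.3585, 0.1685]
orientation: [3.141, 0.0, 1.571]
force: [0.6, 0.7, -2.5]
width: 0.092
grip_force: 30.0
```

Emit:
shift_gripper(moves=[[0,[0,0,0.003],0],[0,[0,0,0.003],0]])

```text
t: 10.05
tool_pos: [0.5278, -0.3583, 0.1649]
orientation: [-3.141, -0.001, 1.571]
force: [-0.0, -0.5, -2.0]
width: 0.091
grip_force: 30.0
```

Emit:
shift_gripper(moves=[[0,[0,0,0.002],0],[0,[0,0,0.002],0]])

```text
t: 10.25
tool_pos: [0.528, -0.3585, 0.1633]
orientation: [3.141, -0.0, 1.571]
force: [0.9, -0.1, -0.3]
width: 0.099
grip_force: 30.0
```

Emit:
shift_gripper(moves=[[0,[0,0,0.002],0],[0,[0,0,0.002],0]])

```text
t: 10.45
tool_pos: [0.5281, -0.3585, 0.1624]
orientation: [3.141, 0.001, 1.571]
force: [0.0, 0.7, 3.7]
width: 0.096
grip_force: 30.0
```

Emit:
shift_gripper(moves=[[0.15,[0,0,0],0],[0.25,[0,0,0],0],[0.35,[0,0,0],0],[0.5,[0,0,0],0],[0.6,[0,0,0],0],[0.6,[0,0,0],0],[0.6,[0,0,0],0]])

```text
t: 11.15
tool_pos: [0.528, -0.3585, 0.1613]
orientation: [3.142, -0.0, 1.571]
force: [0.3, -0.5, 0.1]
width: 0.595
grip_force: 0.0
```

Run:
```python
from h import *
for n,(x,y,w,h) in(('scene',(110,70,110,120)),('side',(290,230,110,120))):
    im=imaging.capture(n)[:,:,::-1].copy()
    cv2.imwrite(f'pics/_{n}.png',cv2.resize(im[y:y+h,x:x+w],None,fx=3.6,fy=3.6,interpolation=cv2.INTER_CUBIC))
cv2.imwrite('pics/h3.png',np.hstack([cv2.imread('pics/_scene.png'),cv2.imread('pics/_side.png')]))
```

```text
(no output)
```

View pics/h3.png

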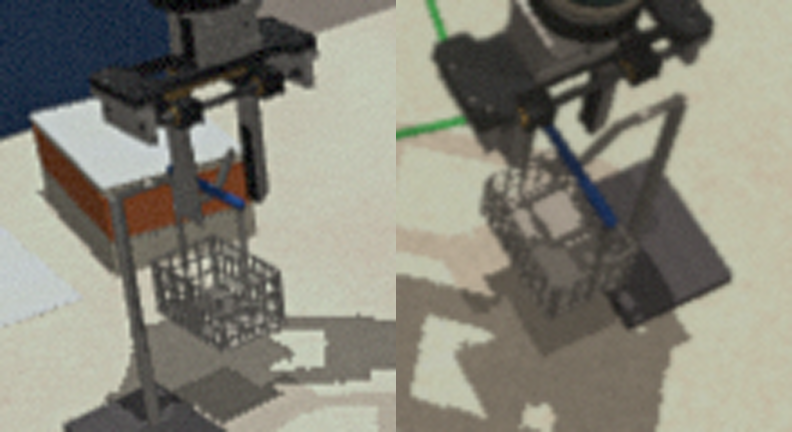

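The bar now lies in the crook at (205,185) in the left view, with the fingers open on either side. I'm retreating upward and moving over the case to measure it.

Emit:
shift_gripper(moves=[[0.7,[0,0,-0.03],0],[0.7,[0,0,-0.08],0],[0.7,[0,0,-0.13],0],[0.7,[0,0,-0.14],0]])

```text
t: 11.65
tool_pos: [0.5293, -0.3595, 0.3098]
orientation: [3.131, 0.008, 1.571]
force: [-0.6, -0.7, 1.1]
width: 0.701
grip_force: 0.0
```

```bash
python3 -c "
from h import *
go(.53,.30,.30,1.99)"
```

```text
t 11.65 at [ 0.5293 -0.3595  0.3098] yaw 1.571 rp [3.1312 0.0083] -> d [0.6595 0.0007 0.0044] turn -0.419
```

Emit:
shift_gripper(moves=[[0.7,[0.66,0,0],-0.42],[0.7,[0.66,0,0],-0.42],[0.7,[0.66,0,0],-0.42],[0.7,[0.66,0,0],-0.42],[0.7,[0.66,0,0],-0.42],[0.7,[0.66,0,0],-0.42],[0.7,[0.66,0,0],-0.42],[0.7,[0.66,0,0],-0.42],[0.7,[0.66,0,0],-0.42],[0.7,[0.66,0,0],-0.42],[0.7,[0.66,0,0],-0.42],[0.7,[0.66,0,0],-0.42]])

```text
t: 12.85
tool_pos: [0.5274, 0.2435, 0.3008]
orientation: [-3.141, 0.0, 1.991]
force: [0.9, 0.3, 0.1]
width: 0.701
grip_force: 0.0
```

Run:
```python
from h import *
go(.53,.30,.30,1.99)
```

```text
t 12.85 at [0.5274 0.2435 0.3008] yaw 1.991 rp [-3.1412e+00  1.0000e-04] -> d [0.0505 0.0254 0.0008] turn 0.001
```

Emit:
shift_gripper(moves=[[0.7,[0.05,0.025,0],0],[0.7,[0.05,0.025,0],0],[0.7,[0.05,0.025,0],0]])

```text
t: 13.15
tool_pos: [0.5299, 0.2986, 0.2999]
orientation: [-3.139, 0.0, 1.993]
force: [-0.7, 0.3, -0.0]
width: 0.699
grip_force: 0.0
```

Add to h.py:
```python
def casepose(guess,n='wrist',tol=5,z=.045,dbg=None):
    """lid outline by flood fill from the guessed lid centre (+label), corners cast on the lid's plane"""
    s=sensors.observe();c=cam(n);im=imaging.capture(n)[:,:,::-1].copy()
    lab=cv2.cvtColor(cv2.GaussianBlur(im,(3,3),0),cv2.COLOR_BGR2LAB);m=np.zeros((386,514),np.uint8)
    p=proj(c,[*guess,z]);sd=tuple(int(round(v)) for v in p)
    cv2.floodFill(lab,m,sd,0,(tol*2,tol,tol),(tol*2,tol,tol),4|cv2.FLOODFILL_MASK_ONLY|cv2.FLOODFILL_FIXED_RANGE|(255<<8))
    m=cv2.morphologyEx(m[1:-1,1:-1],cv2.MORPH_OPEN,np.ones((3,3)));b=blobs(m,50)[0];q=quad(b)
    P=np.array([plane(c,k,z)[:2] for k in q]);L=np.linalg.norm(np.roll(P,-1,0)-P,axis=1)
    if L[0]>L[1]: P=np.roll(P,-1,0);L=np.roll(L,-1)
    u=(P[2]-P[1])+(P[3]-P[0]);u*=np.sign(u[1]);yaw=np.arctan2(-u[0],u[1])
    print(n,'t',round(s['t'],2),'seed',sd,'sides',L.round(3),'centre',P.mean(0).round(4),'yaw',round(yaw,3))
    if dbg: cv2.polylines(im,[q.astype(int)],True,(0,0,255));cv2.imwrite(dbg,im)
    return P.mean(0),yaw
```

Run:
```python
from h import *
for tol in(6,10):
  for n in('wrist','side','scene'):
    try: casepose((.545,.275),n,tol,dbg=f'pics/c_{n}{tol}.png')
    except Exception as e: print(n,tol,e)
```

```text
wrist t 13.15 seed (256, 181) sides [0.122 0.361 0.304 0.592] centre [0.2604 0.2185] yaw -1.307
side t 13.2 seed (243, 149) sides [0.109 0.115 0.119 0.116] centre [0.5396 0.3017] yaw -1.139
scene t 13.25 seed (330, 274) sides [0.111 0.123 0.11  0.064] centre [0.5384 0.295 ] yaw 0.444
wrist t 13.3 seed (255, 179) sides [0.151 0.583 0.285 0.709] centre [0.3465 0.2422] yaw -1.288
side t 13.35 seed (243, 149) sides [0.245 0.45  0.132 0.43 ] centre [0.2678 0.1622] yaw -1.319
scene t 13.4 seed (330, 274) sides [0.123 0.463 0.353 0.697] centre [0.3127 0.2351] yaw -1.293
```

Run:
```python
from h import *
c=cam('wrist');im=imaging.capture('wrist')[:,:,::-1].copy();cv2.imwrite('pics/cw.png',im)
lab=cv2.cvtColor(cv2.GaussianBlur(im,(5,5),0),cv2.COLOR_BGR2LAB)
ux,uy=np.array([.913,.408]),np.array([-.408,.913]);g=np.array([.5402,.2803])
for nm,u in(('x',ux),('y',uy)):
    for t in np.arange(-.11,.111,.01):
        p=proj(c,[*(g+u*t),.045]).round().astype(int)
        if 0<=p[0]<512 and 0<=p[1]<384: print(nm,round(t,2),p,lab[p[1],p[0]])
```

```text
x -0.11 [187 175] [179 129 135]
x -0.1 [193 175] [177 129 135]
x -0.09 [199 175] [179 129 135]
x -0.08 [205 175] [178 129 135]
x -0.07 [211 175] [179 129 135]
x -0.06 [217 175] [178 129 135]
x -0.05 [223 175] [172 126 133]
x -0.04 [229 175] [165 129 132]
x -0.03 [235 175] [166 129 132]
x -0.02 [242 174] [167 129 132]
x -0.01 [248 174] [166 129 132]
x -0.0 [254 174] [166 129 132]
x 0.01 [260 174] [167 129 132]
x 0.02 [266 174] [166 129 132]
x 0.03 [272 174] [169 129 132]
x 0.04 [278 174] [170 129 132]
x 0.05 [285 174] [168 129 132]
x 0.06 [291 174] [160 129 134]
x 0.07 [297 174] [178 129 135]
x 0.08 [303 174] [180 129 135]
x 0.09 [309 174] [178 129 135]
x 0.1 [315 175] [175 129 135]
x 0.11 [320 175] [176 129 135]
y -0.11 [254 237] [192 126 132]
y -0.1 [254 232] [184 126 132]
y -0.09 [254 227] [135 129 134]
y -0.08 [254 221] [135 129 134]
y -0.07 [254 215] [129 129 133]
y -0.06 [254 210] [128 129 131]
y -0.05 [254 204] [128 130 132]
y -0.04 [254 198] [ 98 129 131]
y -0.03 [254 192] [174 129 132]
y -0.02 [254 186] [170 129 132]
y -0.01 [254 180] [165 129 132]
y -0.0 [254 174] [166 129 132]
y 0.01 [254 168] [166 129 132]
y 0.02 [254 162] [167 129 132]
y 0.03 [254 156] [168 129 132]
y 0.04 [254 150] [ 99 133  93]
y 0.05 [254 144] [108 134  88]
y 0.06 [254 137] [ 94 135  89]
y 0.07 [254 131] [190 126 131]
y 0.08 [254 125] [170 128 131]
y 0.09 [254 119] [191 125 133]
y 0.1 [254 112] [190 125 134]
y 0.11 [254 106] [190 126 133]
```

View pics/cw.png

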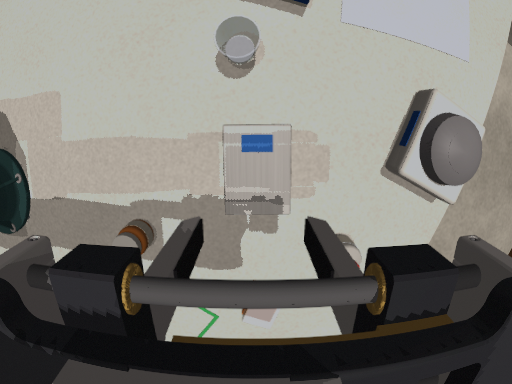

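The lid's outline runs from (223,125) and (291,125) to (225,214) and (291,214), with the blue label centred at (257,143). From here on I'll track the case by the label.

Add to h.py:
```python
def label(n,im=None,near=None):
    c=cam(n)
    if im is None: im=imaging.capture(n)[:,:,::-1].copy()
    out=[]
    for b in blobs(mask(im,(105,110,50),(130,255,255)),30):
        if near is not None and np.linalg.norm(plane(c,b.mean(0),.045)[:2]-near)>.15: continue
        M=np.zeros(im.shape[:2],np.uint8);cv2.drawContours(M,[b],-1,255,-1)
        ys,xs=np.nonzero(M);P=np.array([plane(c,k,.045)[:2] for k in zip(xs,ys)])
        w,v=np.linalg.eigh(np.cov(P.T));a=v[:,1]
        out.append((P.mean(0),np.arctan2(a[1],a[0]),np.sqrt(12*w),len(P)))
    return out
```

Run:
```python
from h import *
c=cam('wrist')
P=np.array([plane(c,k,.045)[:2] for k in((223.3,125),(291.3,125),(291.3,214),(225,214))])
g=P.mean(0);u=P[0]+P[1]-P[2]-P[3];yaw=np.arctan2(-u[0],u[1]);v=P[1]+P[2]-P[0]-P[3]
print(P.round(4),np.linalg.norm(np.roll(P,-1,0)-P,axis=1).round(4),g,yaw,np.arctan2(v[1],v[0]))
Q=np.array([[np.cos(yaw),-np.sin(yaw)],[np.sin(yaw),np.cos(yaw)]])
for n in('wrist','side','scene'):
    for l in label(n,cv2.imread('pics/cw.png') if n=='wrist' else None,g): print(n,l,'in case',(Q.T@(l[0]-g)).round(4))
```

```text
[[0.4631 0.3342]
 [0.5619 0.3783]
 [0.6253 0.2443]
 [0.523  0.1991]] [0.1082 0.1482 0.1118 0.1478] [0.54332147 0.28897113] 0.42959312112384357 0.41770659432175294
wrist (array([0.52317148, 0.32893284]), np.float64(-2.7233291473837213), array([0.02731734, 0.04791645]), 510) in case [-0.0017  0.0447]
side (array([0.52216458, 0.32879761]), np.float64(-2.6864586219065267), array([0.02236575, 0.04568727]), 51) in case [-0.0026  0.045 ]
scene (array([0.52193669, 0.32922732]), np.float64(-2.7284988401960177), array([0.02645699, 0.04761047]), 166) in case [-0.0027  0.0455]
```

```bash
python3 -c "
from h import *
go(.497,.389,.02,1.99)"
```

```text
t 13.6 at [0.5307 0.2964 0.3018] yaw 1.989 rp [3.1409 0.    ] -> d [0.0983 0.0067 0.2818] turn -0.001
```

Emit:
shift_gripper(moves=[[0.7,[0.05,0.003,0],0],[0.7,[0.098,0.007,0],0],[0.7,[0.098,0.007,0],0],[0.7,[0.098,0.007,0.05],0],[0.7,[0.098,0.007,0.1],0],[0.7,[0.098,0.007,0.15],0],[0.7,[0.098,0.007,0.2],0],[0.7,[0.098,0.007,0.24],0],[0.7,[0.098,0.007,0.27],0],[0.7,[0.098,0.007,0.282],0],[0.7,[0.098,0.007,0.282],0]])

```text
t: 14.7
tool_pos: [0.496, 0.3883, 0.0174]
orientation: [-3.138, 0.001, 1.99]
force: [0.3, -0.8, 0.3]
width: 0.7
grip_force: 0.0
```

Emit:
shift_gripper(moves=[[0.7,[0,0,0.01],0],[0.7,[0,0,0.02],0],[0.7,[0,0,0.03],0],[0.7,[0,0,0.03],0]])

```text
t: 15.1
tool_pos: [0.496, 0.3892, -0.0121]
orientation: [-3.139, 0.0, 1.991]
force: [-0.0, -0.2, 0.1]
width: 0.699
grip_force: 0.0
```

Run:
```python
from h import *
go(.497,.389,-.01,1.99)
C=np.array([.542,.2885])
for n in('wrist','side','scene'):
    for l in label(n,None,C): print(n,l[0].round(4),round(l[1]%np.pi,3),l[2].round(3))
```

```text
t 15.1 at [ 0.496   0.3892 -0.0121] yaw 1.991 rp [-3.1391e+00  4.0000e-04] -> d [-0.0006  0.0009 -0.0021] turn 0.001
wrist [0.5227 0.3312] 0.424 [0.023 0.05 ]
scene [0.5222 0.329 ] 0.45 [0.026 0.048]
```

Add to h.py:
```python
def arc(th,s1,s2,k=.085,n1=10,ds=.015):
    """tool shift (dx,dy,turn) keeping contact: turn by th (clockwise) over s1 along the case's -y, then straight s2"""
    c=np.zeros(2);a=0;out=[]
    n2=int(round(s2/ds))
    for i in range(n1+n2):
        st,da=(s1/n1,th/n1) if i<n1 else (s2/n2,0)
        a+=da/2;c=c+st*np.array([-np.cos(a),-np.sin(a)]);a+=da/2   # (along tool x, tool y)
        t=c+k*np.array([np.cos(a),np.sin(a)])-[k,0];out.append([*t.round(4),round(a,3)])
    return out
```

```bash
python3 -c "
from h import *
# check sign: case -y with clockwise yaw turn a: in case frame -y dir=(sin yaw..)= (-sin a,-cos a) in (x,y)
for r in arc(.62,.146,.04): print(r)"
```

```text
[np.float64(-0.0148), np.float64(0.0048), 0.062]
[np.float64(-0.0298), np.float64(0.0087), 0.124]
[np.float64(-0.045), np.float64(0.0117), 0.186]
[np.float64(-0.0604), np.float64(0.0137), 0.248]
[np.float64(-0.0759), np.float64(0.0147), 0.31]
[np.float64(-0.0914), np.float64(0.0148), 0.372]
[np.float64(-0.1069), np.float64(0.0139), 0.434]
[np.float64(-0.1223), np.float64(0.0121), 0.496]
[np.float64(-0.1376), np.float64(0.0093), 0.558]
[np.float64(-0.1527), np.float64(0.0056), 0.62]
[np.float64(-0.1635), np.float64(-0.0022), 0.62]
[np.float64(-0.1744), np.float64(-0.0099), 0.62]
[np.float64(-0.1852), np.float64(-0.0177), 0.62]
```

Emit:
shift_gripper(moves=[[0.7,[-0.01,0.001,0],0],[0.7,[-0.018,0.001,0],0],[0.7,[-0.018,0.001,0],0]])

```text
t: 15.55
tool_pos: [0.5061, 0.3724, -0.0102]
orientation: [3.141, 0.0, 1.989]
force: [-0.4, 0.4, 0.3]
width: 0.698
grip_force: 0.0
```

Emit:
shift_gripper(moves=[[0.7,[-0.006,0,0],0],[0.7,[-0.006,0,0],0]])

```text
t: 15.75
tool_pos: [0.508, 0.3675, -0.0105]
orientation: [3.141, 0.0, 1.99]
force: [0.3, -0.2, -0.1]
width: 0.701
grip_force: 0.0
```

Emit:
shift_gripper(moves=[[0.7,[-0.003,0,0],0],[0.7,[-0.003,0,0],0]])

```text
t: 15.95
tool_pos: [0.5089, 0.3658, -0.0105]
orientation: [3.141, -0.001, 1.991]
force: [0.7, 1.3, -0.9]
width: 0.701
grip_force: 0.4
```

Emit:
shift_gripper(moves=[[0.7,[-0.003,0,0],0],[0.7,[-0.003,0,0],0]])

```text
t: 16.15
tool_pos: [0.5098, 0.3636, -0.0105]
orientation: [3.141, -0.002, 1.991]
force: [-1.2, 3.7, 0.8]
width: 0.701
grip_force: 1.8
```

Emit:
shift_gripper(moves=[[0.7,[-0.003,0,0],0],[0.7,[-0.003,0,0],0]])

```text
t: 16.35
tool_pos: [0.5111, 0.3601, -0.0105]
orientation: [3.142, -0.0, 1.991]
force: [-1.7, 2.6, 0.4]
width: 0.698
grip_force: 1.8
```

Emit:
shift_gripper(moves=[[0.7,[-0.015,0.005,0],0.062],[0.7,[-0.03,0.009,0],0.124],[0.7,[-0.045,0.012,0],0.186],[0.7,[-0.06,0.014,0],0.248],[0.7,[-0.076,0.015,0],0.31],[0.7,[-0.076,0.015,0],0.31]])

```text
t: 16.95
tool_pos: [0.557, 0.294, -0.0106]
orientation: [3.141, 0.003, 1.678]
force: [0.6, -0.4, 0.1]
width: 0.696
grip_force: 0.0
```

Add to h.py:
```python
def where(C):
    T=sensors.observe();T,yw=np.array(T['tool_pos']),T['orientation'][2]
    for n in('wrist','side','scene'):
        for l in label(n,None,np.array(C)):
            a=(l[1]+np.pi/2)%np.pi-np.pi/2;c=l[0]-.0445*np.array([-np.sin(a),np.cos(a)])
            Q=np.array([[np.cos(a),np.sin(a)],[-np.sin(a),np.cos(a)]])
            b=-.203;B=np.array([[np.cos(b),np.sin(b)],[-np.sin(b),np.cos(b)]])
            print(n,'label',l[0].round(4),'yaw',round(a,3),l[2].round(3),'centre',c.round(4),'tool in case',(Q@(T[:2]-c)).round(4),'in bay',(B@(c-[.504,-.118])).round(4))
    print('tool',T.round(4),'tool yaw-90',round(yw-np.pi/2,3))
```

```bash
python3 -c "
from h import *
where((.56,.21))"
```

```text
wrist label [0.5618 0.2418] yaw 0.094 [0.006 0.05 ] centre [0.566  0.1975] tool in case [0.0002 0.0969] in bay [-0.0029  0.3216]
side label [0.5567 0.2541] yaw 0.066 [0.02  0.042] centre [0.5596 0.2097] tool in case [0.003  0.0843] in bay [-0.0116  0.3322]
tool [ 0.557   0.294  -0.0106] tool yaw-90 0.108
```

```bash
python3 -c "
from h import *
for r in arc(.31,.06,.06,.084,5): print(*r)"
```

```text
-0.0122 0.0048 0.062
-0.0246 0.0089 0.124
-0.0372 0.0122 0.186
-0.0501 0.0147 0.248
-0.0631 0.0164 0.31
-0.0773 0.0118 0.31
-0.0916 0.0072 0.31
-0.1059 0.0027 0.31
-0.1202 -0.0019 0.31
```

Emit:
shift_gripper(moves=[[0.7,[-0.012,0.005,0],0.062],[0.7,[-0.025,0.009,0],0.124],[0.7,[-0.037,0.012,0],0.186],[0.7,[-0.05,0.015,0],0.248],[0.7,[-0.063,0.016,0],0.31],[0.7,[-0.077,0.012,0],0.31],[0.7,[-0.092,0.007,0],0.31],[0.7,[-0.106,0.003,0],0.31],[0.7,[-0.12,-0.002,0],0.31],[0.7,[-0.12,-0.002,0],0.31]])

```text
t: 18.1
tool_pos: [0.5662, 0.1741, -0.0107]
orientation: [-3.141, 0.003, 1.369]
force: [-0.2, 0.7, 0.3]
width: 0.7
grip_force: 0.0
```

```bash
python3 -c "
from h import *
where((.56,.1))"
```

```text
wrist label [0.5544 0.1232] yaw -0.205 [0.006 0.05 ] centre [0.5453 0.0796] tool in case [0.0011 0.0968] in bay [0.0006 0.2019]
side label [0.5556 0.1361] yaw -0.266 [0.021 0.044] centre [0.5439 0.0932] tool in case [0.0002 0.084 ] in bay [-0.0035  0.2149]
tool [ 0.5662  0.1741 -0.0107] tool yaw-90 -0.202
```

Run:
```python
from h import *
for n in('side','scene'):
    c=cam(n);im=imaging.capture(n)[:,:,::-1].copy()
    g=proj(c,[.65,.05,.03]);m=mask(im,(3,90,40),(18,255,255))
    b=[k for k in blobs(m,10) if np.linalg.norm(k.mean(0)-g)<25]
    for k in b:
        P=np.array([plane(c,q,0)[:2] for q in cv2.convexHull(k)[:,0]]);print(n,g.round(),k.min(0),k.max(0));print(P.round(3).tolist())
```

```text
side [296. 185.] [286 179] [309 198]
[[0.653, 0.109], [0.702, 0.065], [0.704, 0.054], [0.7, 0.046], [0.686, 0.027], [0.68, 0.025], [0.672, 0.024], [0.635, 0.021], [0.632, 0.023], [0.628, 0.039], [0.627, 0.06], [0.627, 0.075], [0.637, 0.101], [0.639, 0.105], [0.646, 0.112]]
scene [235. 254.] [218 250] [249 274]
[[0.591, 0.041], [0.623, 0.075], [0.645, 0.079], [0.678, 0.081], [0.681, 0.077], [0.684, 0.045], [0.684, 0.029], [0.683, 0.02], [0.656, -0.012], [0.595, 0.037]]
```

Emit:
shift_gripper(moves=[[0.7,[-0.015,0,0],0],[0.7,[-0.03,0,0],0],[0.7,[-0.045,0,0],0],[0.7,[-0.06,0,0],0],[0.7,[-0.075,0,0],0],[0.7,[-0.09,0,0],0],[0.7,[-0.105,0,0],0],[0.7,[-0.12,0,0],0],[0.7,[-0.135,0,0],0],[0.7,[-0.15,0,0],0],[0.7,[-0.155,0,0],0],[0.7,[-0.155,0,0],0]])

```text
t: 19.55
tool_pos: [0.5357, 0.0234, -0.0107]
orientation: [-3.141, 0.002, 1.37]
force: [-0.1, 0.1, -0.1]
width: 0.702
grip_force: 0.0
```

```bash
python3 -c "
from h import *
where((.51,-.06))
go(.504+.2016*.084,-.118+.979*.084,-.0107,1.369)"
```

```text
wrist label [ 0.524  -0.0266] yaw -0.201 [0.004 0.051] centre [ 0.5151 -0.0703] tool in case [0.0016 0.0958] in bay [0.0012 0.049 ]
side label [ 0.5255 -0.016 ] yaw -0.213 [0.021 0.044] centre [ 0.5161 -0.0595] tool in case [0.0017 0.0851] in bay [0.     0.0597]
scene label [ 0.5169 -0.0119] yaw 0.238 [0.023 0.031] centre [ 0.5274 -0.0552] tool in case [0.0267 0.0743] in bay [0.0102 0.0662]
tool [ 0.5357  0.0234 -0.0107] tool yaw-90 -0.201
t 19.7 at [ 0.5358  0.0246 -0.011 ] yaw 1.371 rp [-3.1406e+00  1.7000e-03] -> d [-0.0621 -0.0026 -0.0002] turn 0.002
```

Emit:
shift_gripper(moves=[[0.7,[-0.012,0,0],0],[0.7,[-0.024,0,0],0],[0.7,[-0.036,0,0],0],[0.7,[-0.048,0,0],0],[0.7,[-0.056,0,0],0],[0.7,[-0.06,0,0],0],[0.7,[-0.06,0,0],0],[0.7,[-0.06,0,0],0]])

```text
t: 20.5
tool_pos: [0.5245, -0.0344, -0.0103]
orientation: [3.141, 0.001, 1.371]
force: [0.8, 0.4, -0.1]
width: 0.702
grip_force: 0.0
```

Emit:
shift_gripper(moves=[[0.7,[0.01,0,0],0],[0.7,[0.03,0,0],0],[0.7,[0.04,0,0],0],[0.7,[0.04,0,-0.05],0],[0.7,[0.04,0,-0.1],0],[0.7,[0.04,0,-0.15],0],[0.7,[0.04,0,-0.2],0],[0.7,[0.04,0,-0.25],0],[0.7,[0.04,0,-0.3],0],[0.7,[0.04,0,-0.3],0],[0.7,[0.04,0,-0.3],0]])

```text
t: 21.6
tool_pos: [0.5331, 0.006, 0.2912]
orientation: [3.138, -0.0, 1.371]
force: [-0.2, 0.3, -0.5]
width: 0.698
grip_force: 0.0
```

Run:
```python
from h import *
where((.504,-.118))
c=cam('wrist');im=imaging.capture('wrist')[:,:,::-1].copy();cv2.imwrite('pics/end.png',im)
m=mask(im,(45,90,60),(80,255,255))
b=-.203;B=np.array([[np.cos(b),np.sin(b)],[-np.sin(b),np.cos(b)]])
for k in blobs(m,60):
    for q in quad(k): print('green',q,(B@(plane(c,q,0)[:2]-[.504,-.118])).round(4))
```

```text
wrist label [ 0.5143 -0.0737] yaw -0.205 [0.028 0.049] centre [ 0.5053 -0.1172] tool in case [0.0023 0.1264] in bay [0.0011 0.001 ]
side label [ 0.5141 -0.0731] yaw -0.183 [0.022 0.042] centre [ 0.506  -0.1169] tool in case [0.0043 0.1258] in bay [0.0018 0.0015]
scene label [ 0.5139 -0.0727] yaw -0.199 [0.025 0.047] centre [ 0.5051 -0.1163] tool in case [0.0033 0.1255] in bay [0.0008 0.0019]
tool [0.5331 0.006  0.2912] tool yaw-90 -0.199
green [297. 179.] [0.0778 0.0966]
green [292. 277.] [ 0.0777 -0.0972]
green [213. 276.] [-0.0764 -0.0959]
green [208. 179.] [-0.0774  0.0961]
green [205. 307.] [-0.0976 -0.1724]
green [205. 330.] [-0.1026 -0.2367]
green [168. 330.] [-0.1878 -0.2448]
green [177. 307.] [-0.1582 -0.1768]
```

Run:
```python
from h import *
E={}
for n in('scene','side'):
    c=cam(n);im=imaging.capture(n)[:,:,::-1].copy();g=proj(c,[.528,-.385,.214])
    m=mask(im,(105,90,50),(130,255,255));ys,xs=np.nonzero(m);p=np.c_[xs,ys];p=p[np.linalg.norm(p-g,axis=1)<22];E[n]=p.mean(0);print(n,len(p),g.round(1),p.mean(0).round(1))
print(tri(cam('scene'),E['scene'],cam('side'),E['side']))
print(manip.sign_off())
```

```text
scene 55 [166.7 121.1] [166.5 121.1]
side 133 [338.3 274.5] [339.5 276.4]
(array([ 0.52757536, -0.38943881,  0.21239439]), np.float64(0.0012487138692699438))
the job is handed in; nothing more can be done
None
```

I handed the job in at about 22 s of the 72 s allowed: the basket hangs on the hook with its bar about 5 mm from the seat, and the case lies within about 2 mm of the bay's centre. I pushed the case along the bench from one end, clear of the jar and tip box, but I did not re-measure the bystanders afterwards, and `sign_off()` returned no verdict.

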